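# Make the forming bench ready for the next batch

### The arm

A 6-joint arm with a two-finger parallel gripper is mounted at the origin on the work surface. World frame = base frame: x ahead of the robot, y to its left, z up, the work surface at z = 0. Lengths are in m, angles in degrees, forces in N, time in s.
With the tool pointing down it reaches from about 0.35 to 0.875 m from the base axis. Payload 4.2 kg.
Tool frame: the origin (TCP) lies midway between the tips of the shut fingers; the grasp point (between the pads) lies 19 mm behind it; z points along the fingers, y is the line along which they close (so a half turn about z gives the same grasp; the last joint's range is limited). The gripper opens to 87 mm and grips with 3 to 60 N. Pads are 19 mm wide; open, the fingers measure 117 mm over their backs; the gripper's body (75 mm by 190 mm) begins 51 mm behind the grasp point.
Start: joints at [80.077, 22.042, 0.453, 0, -68.411, -14.817], TCP at [0.262, 0.568, 0.223] pointing down, gripper open.
Joint ranges: [-179.83, 179.83], [-69.29, 118.12], [-61.27, 80.66], [-181.25, 117.63], [-171.15, -9.14], [-177.46, 177.46]. Speed limits (degrees/s): [159.86, 159.86, 180, 180, 180, 180].

### API

Orientations are given as a 3x3 rotation matrix whose columns are the frame's x, y, z axes.
In Python, from station import * gives the robot as it stands.
- The arm moves only by the tool move_arm, never from a script. Its argument "targets" is text: rows parted by semicolons, each of 4 numbers parted by spaces: the shift along the world's x, y, z in units of 25 mm (1.0 is 25 mm), then the turn about the world's z in units of 5 degrees (1.0 is 5 degrees). In form: tx ty tz spin; .... A call has 1 to 10 rows; each row shifts and turns the commanded pose from where the row before left it; what a row does not reach is not made up. A row lasts 1/12 s, in which the tool goes at most 41.7 mm and 7.16 degrees, less where a joint would pass 70% of its speed; a pose out of reach is approached as far as the arm can. A call is refused whole if a number of a shift passes 1 or a number of a turn 1, either way. A call with a gripper value outside its range is refused whole. "gripper" is the finger opening in mm, from 0 to 87, set as the call begins (left out, the last holds). The fingers move at their own pace and stop on an object; the grip force is fixed at half the most. Time passes only in rows, so rows that do not move let the fingers close. It gives the time, the measured TCP pose, the force, the opening and the grip force at its end, in the units of the state.
- sense(): the state, without advancing time (a new reading comes with each control period).
- capture(name): name is "scene" or "top" or "wrist"; returns a dict with "image" (400x640x3 uint8, blue, green, red), "fx", "fy", "cx", "cy" (pixels), "world_from_camera" (4x4, takes a point from camera to world coordinates); the wrist camera has in their place "hand_eye" (4x4, takes a point from camera to tool coordinates, whose origin is the TCP and whose axes are the flange's). Camera axes: x right, y up, looking along -z (the intrinsics and any distortion apply to the point x, -y, -z); pixel columns grow to the right and rows downward; lengths in m; the calibration is good to about 2 mm. A picture is of the moment at which its call begins: read the wrist's pose just before it. There is no depth.
- finish_job(): hands the job in; it is judged then, once.
The state is a dict: "time_s": time; "joints": joint angles; "joint_velocities": joint speeds; "effort": joint torques, N m; "tcp_pos": TCP position; "ee_rot": TCP orientation; "wrist_force": force on the tool from outside, world axes, zero at the start; "moment": the same for the moment, N m; "gripper_width": opening from 0.0 (shut) to 1.0 (fully open); "gripper_force": force on a finger pad.
Only numpy, scipy, OpenCV 4.12 (cv2) and the standard library are available. Lean on these libraries where they do the work, as an engineer would, in place of code of your own. Each camera call takes 0.05 s, during which the arm holds its last target. There are 200 camera calls.

### The job

Get the forming bench ready for the next batch: set the loose white die upright and fully home in the empty blue die holder, and press the hinged clamp frames of both die holders down until they click shut, each over its die. Hang the wire basket by its handle on both prongs of the yellow hook, hanging still, and leave everything else where it is.

Things in the scene. Friction and masses are not known exactly. Their poses are not given: they have to be found in the camera images.
- die: The loose white plastic die, standing on the table in front of the basket. Foot 30 (its x) x 52 (its y) x 20 mm high; centred on it an upright grip rib 12 (x) x 40 (y) x 28 mm high: 48 mm tall in all. Origin: centre of the underside; z up. The same turned by 180 degrees. 0.06 to 0.13 kg.
- die_seated: The white die already seated in holder_a. Foot 30 (its x) x 52 (its y) x 20 mm high; centred on it an upright grip rib 12 (x) x 40 (y) x 28 mm high: 48 mm tall in all. Origin: centre of the underside; z up. The same turned by 180 degrees. 0.06 to 0.13 kg.
- holder_a: Die holder fixed to the table (the two may trade places): blue block 130 (x) x 90 (y) x 34 mm high. Origin: centre of the underside; z up, its front, facing the robot, is -x. Two steel ears 48 mm high at the far end carry the hinged clamp frame. This one already holds a die.
- holder_b: Die holder fixed to the table (the two may trade places): blue block 130 (x) x 90 (y) x 34 mm high. Origin: centre of the underside; z up, its front, facing the robot, is -x. Two steel ears 48 mm high at the far end carry the hinged clamp frame. This one is empty: the loose die goes here.
- holder_a_pocket (a point): Centre of the pocket floor of holder_a, 14 mm above the table, at the block's x = -8 mm, y = 0; axes as the block. Pocket 37 (x) x 59 (y) x 20 mm deep. A seated die's rib runs along the block's y, its foot is flush with the block's top, its rib stands through the window of the shut frame.
- holder_b_pocket (a point): Centre of the pocket floor of holder_b, 14 mm above the table, at the block's x = -8 mm, y = 0; axes as the block. Pocket 37 (x) x 59 (y) x 20 mm deep. A seated die's rib runs along the block's y, its foot is flush with the block's top, its rib stands through the window of the shut frame.
- clamp_a (a joint): Angle of the clamp frame of holder_a: 0 shut and clicked, grows as it opens up and away from the robot, 1.57 upright, 2.4 fully open; starts 1.9 to 2.25. Stiff hinge: stays where left, under 1 N at the bar moves it. Below about 0.1 rad a spring catch resists; 5 to 12 N pressed down on the red bar snaps it to 0, where it stays.
- clamp_b (a joint): Angle of the clamp frame of holder_b: 0 shut and clicked, grows as it opens up and away from the robot, 1.57 upright, 2.4 fully open; starts 1.9 to 2.25. Stiff hinge: stays where left, under 1 N at the bar moves it. Below about 0.1 rad a spring catch resists; 5 to 12 N pressed down on the red bar snaps it to 0, where it stays.
- clamp_a_hinge (a point): Middle of the hinge axis of clamp_a, 40 mm above the table, at holder_a's x = +50 mm; the axis runs along the holder's y. The frame is flat, 6 mm thick, 90 mm wide, and reaches 118 mm from this axis to its free edge, with a window 62 mm wide from 18 to 92 mm from the axis.
- clamp_b_hinge (a point): Middle of the hinge axis of clamp_b, 40 mm above the table, at holder_b's x = +50 mm; the axis runs along the holder's y. The frame is flat, 6 mm thick, 90 mm wide, and reaches 118 mm from this axis to its free edge, with a window 62 mm wide from 18 to 92 mm from the axis.
- clamp_a_bar (a point): Centre of the upper face of the red press bar at the free end of clamp_a, 26 mm wide, 105 mm from the hinge axis; moves with the frame; 43 mm above the table when shut. A lip hangs 21 mm below the bar's edge, in front of the block.
- clamp_b_bar (a point): Centre of the upper face of the red press bar at the free end of clamp_b, 26 mm wide, 105 mm from the hinge axis; moves with the frame; 43 mm above the table when shut. A lip hangs 21 mm below the bar's edge, in front of the block.
- basket: Empty dark steel wire basket 100 (x) x 136 (y) mm, rim 58 mm high, 0.2 to 0.36 kg. Origin: centre of the underside; z up. A rigid bail stands over its middle: level top bar 8 mm thick, 120 mm long along the basket's y, axis 135 mm above the underside. The same turned by 180 degrees.
- basket_bar (a point): Middle of the bail's top bar, at the centre of its green grip sleeve (14 mm thick, 34 mm long along y); axes as the basket.
- hook_stand: Hook stand fixed to the table: base plate 130 x 130 x 10 mm; post 16 mm thick at x = +55 mm, 214 mm high, with a crossbar on top; two yellow prongs 8 mm thick at y = -34 and +34 mm, running to -x: axis sinks from 214 mm to 200 mm high at x = -35 mm, then turns up to the tip at x = -60 mm, top 230 mm high. Origin in the table plane under the prongs; z up.
- hook_seat (a point): The dip of the hook: where the middle of the basket bar's axis rests when hung, between the two prongs, sleeve between them: hook_stand's (-35, 0, 208) mm; axes as the stand (tips point to -x).
- spare_die: Bystander, to be left alone: black spare die, same shape and size as the white dies; not needed. Origin: centre of the underside.
- wrench: Bystander, to be left alone: steel open-ended wrench 160 mm long, lying flat at the back. Origin: centre of the underside.
- plunger: Bystander, to be left alone: white plastic plunger, 140 mm tall, 52 mm wide at the foot, standing at the back. Origin: centre of the underside.
- star_knob: Bystander, to be left alone: small black knob with brass stud, 38 mm across, 32 mm tall, lying at the front right. Origin: centre of the underside.
- bowl: Bystander, to be left alone: steel bowl 120 mm across, 50 mm tall, at the left. Origin: centre of the underside.
- sanitiser: Bystander, to be left alone: white bottle with blue cap, 64 mm across, 180 mm tall, at the right. Origin: centre of the underside.
Mind the look-alikes: they are no part of the job. Leave any purple look-alike of the holder_b alone.

How it is judged (in metres and radians):
At the end, for the whole second after the job is handed in: Both dies in their pockets (6 mm, 4 mm off the floor, tilt 0.08 rad), both clamps below 0.03 rad; basket bar across both prongs (stand x -55 to 20, y within 25, z 200 to 220 mm, bar within 0.25 rad), borne by the stand (over 1 N), tilt under 0.3 rad; basket and die at rest (horizontal distance between die and holder_b_pocket below 0.006 m and z of die in the frame of holder_b_pocket below 0.004 m and angle between each of die, die_seated's own z axis and vertical below 0.08 rad and value of joint each of clamp_b, clamp_a below 0.03 rad and horizontal distance between die_seated and holder_a_pocket below 0.006 m and z of die_seated in the frame of holder_a_pocket below 0.004 m and x of basket_bar in the frame of hook_stand between -0.055 and 0.02 m and y of basket_bar in the frame of hook_stand between -0.025 and 0.025 m and z of basket_bar in the frame of hook_stand between 0.2 and 0.22 m and angle between the y axis of basket and the y axis of hook_stand, either way round below 0.25 rad and angle between basket's own z axis and vertical below 0.3 rad and contact force between basket and hook_stand above 1 N and linear speed of basket below 0.05 m/s and angular speed of basket below 0.5 rad/s and linear speed of die below 0.03 m/s); the robot touches nothing.
It fails at once if a bystander (spare die, wrench, plunger, star knob, bowl, sanitiser) is displaced by more than 30 mm (distance of any of spare_die, wrench, plunger, star_knob, bowl, sanitiser from where it was at the start of the episode above 0.03 m).
It also fails if it takes over 72 s, if anything falls off the work surface, if the arm or the gripper's body presses on something with over 40 N, if the wrist force passes 120 N, or if a joint passes its speed limit or range.

## Working session

There is one attempt and no reset: what is moved stays moved. The work goes in short steps, Python scripts to look and compute and a tool call to move; the robot and the scene stay as the last step left them, time stands still between calls to the robot, and variables do not carry over. Pictures are saved under pics/ and viewed, at most 10 in all, crops included, and the job is handed in when it is done.

Besides the shell and the picture viewer there is one more tool, called after "Emit:" by a JSON object that holds its "name" and its "arguments". move_arm: Moves the arm, as the interface text tells. Its arguments: {"type":"object","properties":{"targets":{"type":"string"},"gripper":{"type":"number"}},"required":["targets"]}

```bash
mkdir -p pics; cat > h.py <<'E'
from station import *
import numpy as np, cv2, json, pickle
def snap(n,f):
    s=sense(); c=capture(n); cv2.imwrite('pics/'+f+'.png',c['image'])
    if n=='wrist':
        T=np.eye(4); T[:3,:3]=np.array(s['ee_rot']).reshape(3,3); T[:3,3]=s['tcp_pos']; c['world_from_camera']=T@np.array(c['hand_eye'])
    pickle.dump(c,open('pics/'+f+'.pkl','wb')); return c
def ld(f): return pickle.load(open('pics/'+f+'.pkl','rb'))
def ray(c,u,v):
    T=np.array(c['world_from_camera']); d=np.array([(u-c['cx'])/c['fx'],-(v-c['cy'])/c['fy'],-1])
    return T[:3,3],T[:3,:3]@d
def atz(c,u,v,z):
    o,d=ray(c,u,v); return o+d*(z-o[2])/d[2]
def tri(*a):
    A=np.zeros((3,3));b=np.zeros(3);R=[ray(*x) for x in a]
    for o,d in R:
        d=d/np.linalg.norm(d);P=np.eye(3)-np.outer(d,d);A+=P;b+=P@o
    p=np.linalg.solve(A,b)
    return p,[float(np.linalg.norm(np.cross(p-o,d/np.linalg.norm(d)))*1000) for o,d in R]
def proj(c,p):
    q=np.linalg.inv(np.array(c['world_from_camera']))@np.append(p,1)
    return c['fx']*q[0]/-q[2]+c['cx'], c['cy']-c['fy']*q[1]/-q[2]
E
python3 - <<'E'
from h import *
np.set_printoptions(precision=4,suppress=True)
for n in ['scene','top']:
    c=snap(n,n); print({k:v for k,v in c.items() if k!='image'})
    cv2.imwrite('pics/%sL.png'%n,cv2.resize(c['image'],(800,500),interpolation=cv2.INTER_CUBIC))
print(sense())
E
```

```text
{'fx': 447.6147345739535, 'fy': 447.6147345739535, 'cx': 314.62359312197873, 'cy': 197.43811537115602, 'world_from_camera': array([[-0.1082, -0.5552,  0.8247,  1.8522],
       [ 0.9941, -0.064 ,  0.0873,  0.1388],
       [ 0.0043,  0.8293,  0.5588,  1.0625],
       [ 0.    ,  0.    ,  0.    ,  1.    ]])}
{'fx': 367.9369963885562, 'fy': 367.9369963885562, 'cx': 323.4899896212659, 'cy': 200.99380444285984, 'world_from_camera': array([[-0.0296,  0.9945, -0.1006,  0.4188],
       [-0.9992, -0.0321, -0.0227, -0.0356],
       [-0.0258,  0.0999,  0.9947,  1.2702],
       [ 0.    ,  0.    ,  0.    ,  1.    ]])}
{'time_s': 0.1, 'joints': array([ 80.0779,  22.0862,   0.389 ,  -0.0236, -68.4126, -14.8165]), 'joint_velocities': array([-0.0016, -0.1912,  0.2202,  0.1148, -0.0244, -0.0947]), 'effort': array([ -0.0001, -39.1688,  18.7937,   4.2319,   0.0135,  -0.0001]), 'tcp_pos': array([0.2613, 0.5672, 0.2216]), 'ee_rot': array([[ 0.9082, -0.4186, -0.0007],
       [-0.4186, -0.9082, -0.0018],
       [ 0.0001,  0.002 , -1.    ]]), 'wrist_force': array([ 0.1159,  0.4168, -0.1167]), 'moment': array([ 0.0064,  0.0005, -0.072 ]), 'gripper_force': 0.0, 'gripper_width': 0.9985535872899042}
```

View pics/sceneL.png

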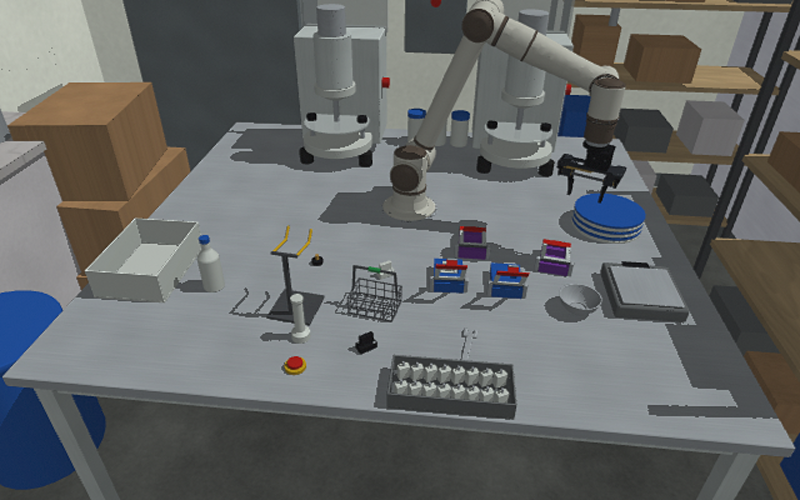

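View pics/topL.png

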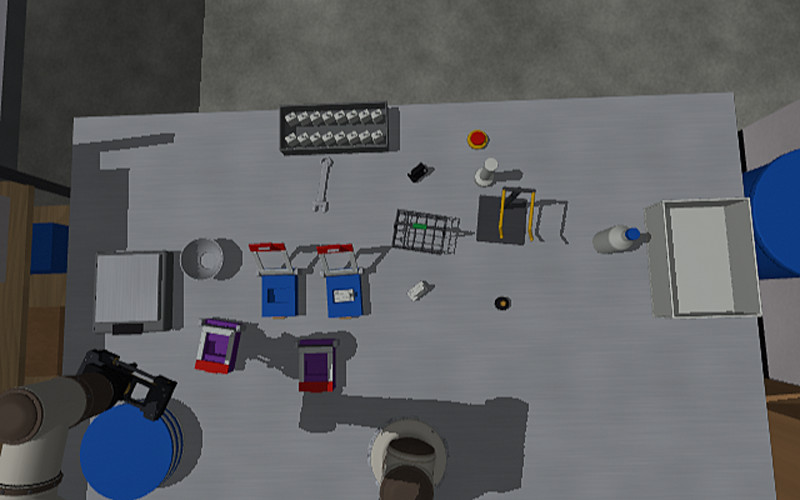

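The top view shows two blue holders: the empty one at (280,295) is holder_b, and the one with a die at (344,295) is holder_a. The purple look-alikes at (218,345) and (317,362) stay untouched. The loose white die is at (419,289), the basket's green sleeve at (420,226), and the hook prongs at (502–532,190–240). I'll enlarge both views to confirm.

```bash
python3 - <<'E'
from h import *
a=ld('top')['image'][130:270,190:440]; cv2.imwrite('pics/topC.png',cv2.resize(a,None,fx=3.2,fy=3.2,interpolation=cv2.INTER_CUBIC))
a=ld('scene')['image'][170:270,210:430]; cv2.imwrite('pics/sceneC.png',cv2.resize(a,None,fx=3.6,fy=3.6,interpolation=cv2.INTER_CUBIC))
E
```

```text
(no output)
```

View pics/topC.png

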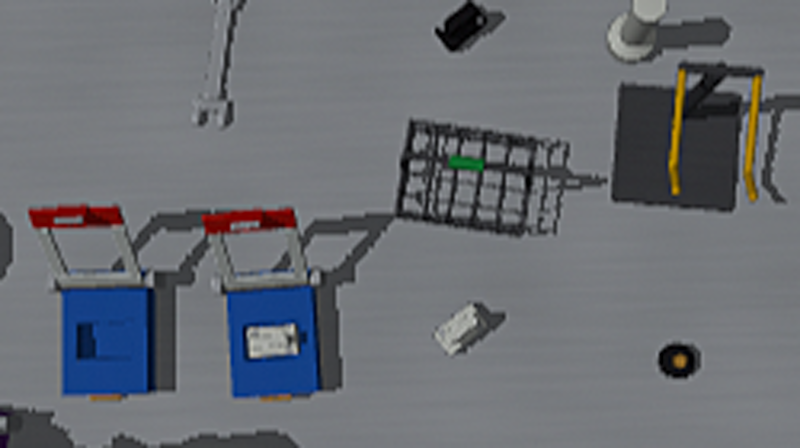

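View pics/sceneC.png

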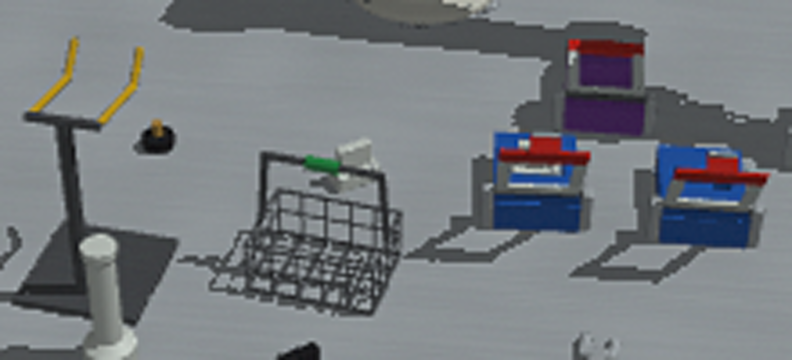

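```bash
python3 - <<'E'
from h import *
np.set_printoptions(precision=4,suppress=True)
t=ld('top');s=ld('scene')
T=lambda x,y:(t,190+(x+.5)/3.2-.5,130+(y+.5)/3.2-.5)
S=lambda x,y:(s,210+(x+.5)/3.6-.5,170+(y+.5)/3.6-.5)
for n,cs in [('B',[(62,289),(150,287),(154,391),(65,396)]),('A',[(227,289),(313,287),(319,391),(234,396)])]:
    P=np.array([atz(*T(*c),.034) for c in cs]); print(n,P[:,:2].tolist(),P.mean(0))
print('pocketB',[atz(*T(*c),.034)[:2] for c in [(77,323),(137,320),(139,357),(79,358)]])
print('sleeve',tri(T(466,162),S(321,163)))
print('bail ends',tri(T(402,157),S(263,154)) ,tri(T(530,170),S(384,176)), tri(T(530,170),S(263,154)),tri(T(402,157),S(384,176)))
print('die rib',tri(T(459,326),S(354,150)),[atz(*T(*c),.048)[:2] for c in [(436,337),(475,304),(491,318),(450,350)]])
print('tips',tri(T(675,193),S(139,50)),tri(T(753,200),S(73,40)))
print('xbar',tri(T(680,68),S(103,124)),tri(T(762,73),S(27,116)))
print('base',[atz(*T(*c),.01)[:2] for c in [(620,85),(738,95),(735,210),(612,198)]])
print('bars',tri(T(76,217),S(717,176)),tri(T(250,221),S(543,157)))
E
```

```text
B [[0.4918211653579041, 0.38218440635507], [0.4910394198901102, 0.288457221349126], [0.38195110362618917, 0.28488291650712216], [0.37944443731767424, 0.37882230021264834]] [0.4361 0.3336 0.034 ]
A [[0.48640126128108396, 0.20676677963491777], [0.48569720753512496, 0.11579899172134345], [0.37698312721409966, 0.11167440283073621], [0.3743579796393375, 0.2008151565341388]] [0.4309 0.1588 0.034 ]
pocketB [array([0.4554, 0.3662]), array([0.4567, 0.3024]), array([0.4178, 0.3005]), array([0.4186, 0.364 ])]
sleeve (array([ 0.5975, -0.0489,  0.1342]), [0.5374642447634222, 0.5374642447634589])
bail ends (array([ 0.6118, -0.0443,  0.1599]), [58.23017338845136, 58.23017338845138]) (array([ 0.5865, -0.0501,  0.1177]), [61.24199412688345, 61.24199412688346]) (array([ 0.5876, -0.1094,  0.1329]), [0.9984269150550742, 0.9984269150549973]) (array([0.6053, 0.0136, 0.1295]), [0.4878652725213946, 0.4878652725213739])
die rib (array([ 0.4401, -0.0365,  0.0382]), [0.027302839187245017, 0.02730283918723541]) [array([ 0.4293, -0.0124]), array([ 0.4621, -0.0538]), array([ 0.4472, -0.0698]), array([ 0.4155, -0.0264])]
tips (array([ 0.5497, -0.2338,  0.2208]), [0.673999294921653, 0.6739992949215874]) (array([ 0.541 , -0.3022,  0.222 ]), [0.5530292730338455, 0.5530292730339549])
xbar (array([ 0.6649, -0.2436,  0.2119]), [1.531277842029485, 1.5312778420295035]) (array([ 0.6579, -0.3178,  0.2103]), [1.5577490427433467, 1.5577490427432354])
base [array([ 0.6958, -0.2194]), array([ 0.6803, -0.3459]), array([ 0.5554, -0.3357]), array([ 0.5726, -0.2052])]
bars (array([0.5575, 0.3371, 0.122 ]), [1.4644699770964047, 1.4644699770964527]) (array([0.5477, 0.1657, 0.1233]), [0.021289824455448726, 0.021289824455434075])
```

Emit:
{"name": "move_arm", "arguments": {"targets": "0.5 -0.9 0.3 -0.54;0.5 -0.9 0.3 -0.54;0.5 -0.9 0.3 -0.54;0.5 -0.9 0.3 -0.54;0.5 -0.9 0.3 -0.54;0.5 -0.9 0.3 -0.54;0.5 -0.9 0.3 -0.54;0.5 -0.9 0.3 -0.54;0.5 -0.9 0.3 -0.54;0 0 0 -0.54", "gripper": 60}}

```text
time_s: 0.93
tcp_pos: [0.3756, 0.3623, 0.2918]
ee_rot: [[0.615, -0.789, 0.002], [-0.789, -0.615, 0.001], [0.0, -0.002, -1.0]]
wrist_force: [-0.2, -0.7, -0.4]
gripper_width: 0.69
gripper_force: 0.0
```

```bash
python3 - <<'E'
from h import *
c=snap('wrist','w1'); print(c['hand_eye'],c['world_from_camera'][:3,3],c['fx'])
E
```

```text
[[-7.53786384e-04  9.68417330e-01  2.49333728e-01  6.88452615e-02]
 [ 9.99999689e-01  6.71846152e-04  4.13737416e-04  7.97802449e-04]
 [ 2.33156578e-04  2.49333962e-01 -9.68417534e-01 -1.62834137e-01]
 [ 0.00000000e+00  0.00000000e+00  0.00000000e+00  1.00000000e+00]] [0.41700645 0.30733758 0.45460426] 333.4548444978091
```

Emit:
{"name": "move_arm", "arguments": {"targets": "0 -1 -0.1 0;0 -1 -0.1 0;0 -1 -0.1 0;0 -1 -0.1 0;0 -1 -0.1 0;0 -1 -0.1 0;0 -1 -0.1 0;0 -1 -0.1 0;0 -1 -0.1 0;0 -1 -0.1 0"}}

```text
time_s: 1.82
tcp_pos: [0.3735, 0.1142, 0.2645]
ee_rot: [[0.621, -0.784, -0.001], [-0.784, -0.621, -0.0], [-0.0, 0.001, -1.0]]
wrist_force: [0.5, 0.6, 0.6]
gripper_width: 0.687
gripper_force: 0.0
```

```bash
python3 - <<'E'
from h import *
c=snap('wrist','w2'); print(sense()['tcp_pos'])
a=ld('w1')['image'];cv2.imwrite('pics/w12.png',cv2.resize(np.vstack([a,c['image']]),(480,600),interpolation=cv2.INTER_AREA))
E
```

```text
[0.37216995 0.11116637 0.2639146 ]
```

View pics/w12.png

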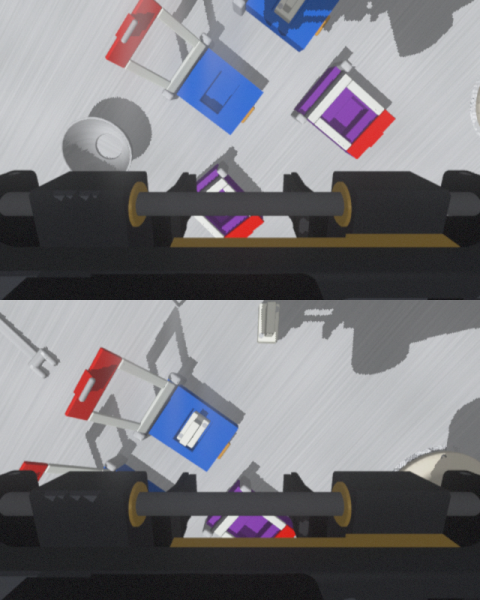

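Emit:
{"name": "move_arm", "arguments": {"targets": "0.6 -0.8 -0.6 0;0.6 -0.8 -0.6 0;0.6 -0.8 -0.6 0;0 0 0 0"}}

```text
time_s: 2.2
tcp_pos: [0.4185, 0.0528, 0.2166]
ee_rot: [[0.617, -0.787, -0.007], [-0.787, -0.617, -0.003], [-0.002, 0.007, -1.0]]
wrist_force: [0.1, -0.7, -0.2]
gripper_width: 0.688
gripper_force: 0.0
```

```bash
python3 - <<'E'
from h import *
np.set_printoptions(precision=4,suppress=True)
c=snap('wrist','w3'); print(sense()['tcp_pos'])
for f,(u,v) in [('w1',(285,115)),('w2',(265,170))]:
    w=ld(f);im=w['image'].astype(int);m=((im[...,0]-im[...,2]>60)&(im[...,0]-im[...,1]>40)).astype(np.uint8)
    m=cv2.morphologyEx(m,cv2.MORPH_CLOSE,np.ones((25,25)))
    n,l,st,ce=cv2.connectedComponentsWithStats(m);k=l[v,u];print(f,k,st[k],ce[k])
    q=cv2.findContours((l==k).astype(np.uint8),0,2)[0][0]
    P=np.array([atz(w,a,b,.034)[:2] for a,b in q[:,0]]);r=cv2.minAreaRect((P*1000).astype(np.float32));print(r,cv2.boxPoints(r))
x,y=proj(c,[.44,-.0365,.04]);print(x,y)
x,y=int(x),int(y);a=c['image'][max(0,y-75):y+75,max(0,x-100):x+100];print(max(0,x-100),max(0,y-75),a.shape)
b=ld('w1')['image'][40:190,210:410]
cv2.imwrite('pics/w3c.png',np.hstack([cv2.resize(k,(400,300),interpolation=cv2.INTER_CUBIC) for k in (a,b)]))
E
```

```text
[0.4185 0.0538 0.218 ]
w1 2 [ 236   64  115  116 6875] [292.3853 122.1674]
((437.3006896972656, 336.22198486328125), (112.64288330078125, 90.35400390625), 0.16491736471652985) [[380.8495 381.2367]
 [381.1095 290.8831]
 [493.7519 291.2073]
 [493.4919 381.5609]]
w2 2 [ 198  115  119  114 7185] [256.6086 171.3826]
((435.9595947265625, 158.85574340820312), (121.56244659423828, 91.32931518554688), 2.5443167686462402) [[373.2111 201.7772]
 [377.2654 110.5379]
 [498.7081 115.9343]
 [494.6537 207.1736]]
356.5104441353331 99.08911593404686
256 24 (150, 200, 3)
```

View pics/w3c.png

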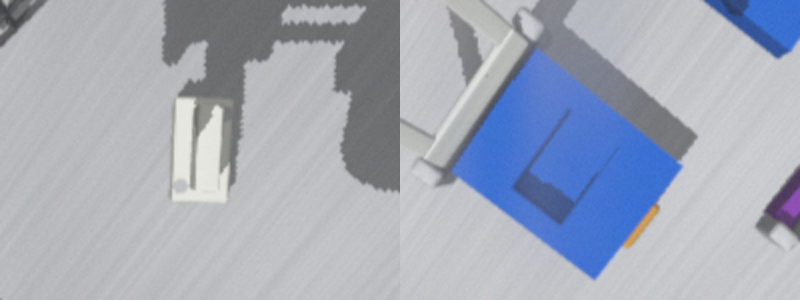

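```bash
python3 - <<'E'
from h import *
np.set_printoptions(precision=4,suppress=True)
w=ld('w1');c=ld('w3');t=ld('top')
P=np.array([atz(w,210+(x-400)/2,40+y/2,.034)[:2] for x,y in [(514,187),(562,222),(571,110),(618,150)]]);print(P,P.mean(0))
D=lambda x,y:(c,256+x/2-.25,24+y/2-.25)
for z in (.02,): 
  Q=np.array([atz(*D(*p),z)[:2] for p in [(173,193),(177,98),(228,193),(233,98)]]);print(Q,Q.mean(0),Q[1]-Q[0],Q[3]-Q[2])
print(atz(*D(209,148),.048),tri(D(209,148),(t,190+460/3.2,130+325/3.2)))
d=np.degrees
for v in (Q[1]-Q[0],Q[3]-Q[2]): print(d(np.arctan2(v[1],v[0])))
from scipy.spatial.transform import Rotation as R
print(sense()['tcp_pos'],d(np.arctan2(*sense()['ee_rot'][[1,0],1])))
# expected top-of-rib / foot corners reprojected for the hypothesis
ctr=Q.mean(0)
print([np.round((np.array(proj(c,[*ctr,z]))-[256,24])*2) for z in (0,.02,.048)])
E
```

```text
[[0.4554 0.3652]
 [0.419  0.3642]
 [0.4548 0.3071]
 [0.4182 0.3081]] [0.4368 0.3362]
[[ 0.437  -0.013 ]
 [ 0.4648 -0.0506]
 [ 0.4142 -0.0308]
 [ 0.4425 -0.0681]] [ 0.4396 -0.0406] [ 0.0279 -0.0376] [ 0.0282 -0.0373]
[ 0.4385 -0.0388  0.048 ] (array([ 0.4393, -0.0384,  0.0545]), [0.45356223868282064, 0.45356223868279766])
-53.43895583893512
-52.87323781146501
[0.4185 0.0538 0.218 ] -141.87989416694688
[array([198., 148.]), array([202., 146.]), array([209., 143.])]
```

Emit:
{"name": "move_arm", "arguments": {"targets": "0.2 -0.9 -0.9 -0.24;0.2 -0.9 -0.9 0;0.2 -0.9 -0.9 0;0.2 -1 -0.9 0;0 0 0 0;0 0 0 0"}}

```text
time_s: 2.75
tcp_pos: [0.4385, -0.0376, 0.1293]
ee_rot: [[0.602, -0.798, -0.002], [-0.798, -0.602, -0.001], [-0.001, 0.002, -1.0]]
wrist_force: [0.7, -0.7, -0.1]
gripper_width: 0.687
gripper_force: 0.0
```

Emit:
{"name": "move_arm", "arguments": {"targets": "0.03 -0.07 -0.9 0;0 0 -0.9 0;0 0 -0.9 0;0 0 -0.9 0;0 0 -0.6 0;0 0 0 0;0 0 0 0"}}

```text
time_s: 3.33
tcp_pos: [0.4407, -0.0379, 0.0258]
ee_rot: [[0.605, -0.796, 0.001], [-0.796, -0.605, 0.0], [0.001, -0.001, -1.0]]
wrist_force: [-0.1, 0.2, 0.0]
gripper_width: 0.688
gripper_force: 0.0
```

Emit:
{"name": "move_arm", "arguments": {"targets": "0 0 0 0;0 0 0 0;0 0 0 0;0 0 0 0;0 0 0 0;0 0 0 0", "gripper": 0}}

```text
time_s: 3.83
tcp_pos: [0.44, -0.0391, 0.0254]
ee_rot: [[0.603, -0.798, 0.001], [-0.798, -0.603, 0.0], [0.0, -0.001, -1.0]]
wrist_force: [0.1, 0.4, -0.4]
gripper_width: 0.323
gripper_force: 0.0
```

Emit:
{"name": "move_arm", "arguments": {"targets": "0 0 0 0;0 0 0 0;0 0 0 0;0 0 0 0;0 0 0 0;0 0 0.2 0"}}

```text
time_s: 4.33
tcp_pos: [0.4389, -0.0393, 0.0294]
ee_rot: [[0.602, -0.798, -0.003], [-0.798, -0.602, -0.0], [-0.001, 0.002, -1.0]]
wrist_force: [-0.5, 0.7, -1.1]
gripper_width: 0.136
gripper_force: 30.0
```

Emit:
{"name": "move_arm", "arguments": {"targets": "0 0 0.8 0;0 0 0.8 0;0 0 0.9 0;0 0 0.9 0;0 0 0.9 0;0 0 0.9 0"}}

```text
time_s: 4.83
tcp_pos: [0.4391, -0.0392, 0.1612]
ee_rot: [[0.602, -0.798, -0.001], [-0.798, -0.602, 0.0], [-0.0, 0.0, -1.0]]
wrist_force: [1.3, 0.9, -1.5]
gripper_width: 0.134
gripper_force: 30.0
```

Emit:
{"name": "move_arm", "arguments": {"targets": "0 0.9 0 -0.5;0 0.9 0 -0.5;0 0.9 0 -0.5;0 0.9 0 -0.5;0 0.9 0 -0.5;0 0.9 0 -0.5;0 0.9 0 -0.5;0 0.9 0 -0.5;0 0.9 0 -0.5;0 0.9 0 -0.5"}}

```text
time_s: 5.67
tcp_pos: [0.4392, 0.1867, 0.16]
ee_rot: [[0.207, -0.978, -0.001], [-0.978, -0.207, -0.0], [0.0, 0.001, -1.0]]
wrist_force: [-0.2, 0.4, -1.1]
gripper_width: 0.135
gripper_force: 30.0
```

Emit:
{"name": "move_arm", "arguments": {"targets": "0 0.9 0 -0.5;0 0.9 0 -0.5;0 0.9 0 -0.5;0 0.9 0 -0.5;0 0.9 0 -0.28;0 0.9 0 0;0 0.6 0 0;0 0 0 0;0 0 0 0"}}

```text
time_s: 6.42
tcp_pos: [0.4393, 0.3359, 0.1596]
ee_rot: [[0.012, -1.0, -0.001], [-1.0, -0.012, -0.001], [0.001, 0.001, -1.0]]
wrist_force: [0.7, -0.7, -1.3]
gripper_width: 0.137
gripper_force: 30.0
```

Emit:
{"name": "move_arm", "arguments": {"targets": "-0.08 0 -0.8 0;0 0 -0.8 0;0 0 -0.8 0;0 0 -0.8 0;0 0 -0.7 0;0 0 0 0"}}

```text
time_s: 6.92
tcp_pos: [0.4359, 0.3326, 0.0592]
ee_rot: [[0.009, -1.0, -0.005], [-1.0, -0.009, -0.006], [0.006, 0.006, -1.0]]
wrist_force: [-1.4, -1.4, -2.3]
gripper_width: 0.138
gripper_force: 30.0
```

Emit:
{"name": "move_arm", "arguments": {"targets": "0 0 -0.2 0;0 0 -0.2 0;0 0 -0.2 0;0 0 -0.2 0;0 0 0 0"}}

```text
time_s: 7.33
tcp_pos: [0.4374, 0.3354, 0.042]
ee_rot: [[0.011, -1.0, -0.001], [-1.0, -0.011, -0.001], [0.001, 0.001, -1.0]]
wrist_force: [-0.6, -0.6, -1.5]
gripper_width: 0.131
gripper_force: 30.0
```

No resistance so far, so the die is entering the pocket. I'll lower the last few mm and release.

Emit:
{"name": "move_arm", "arguments": {"targets": "0 0 -0.1 0;0 0 -0.06 0;0 0 0 0"}}

```text
time_s: 7.58
tcp_pos: [0.438, 0.3361, 0.0391]
ee_rot: [[0.012, -1.0, 0.001], [-1.0, -0.012, 0.0], [-0.0, -0.001, -1.0]]
wrist_force: [-0.1, -1.1, 0.4]
gripper_width: 0.136
gripper_force: 30.0
```

Emit:
{"name": "move_arm", "arguments": {"targets": "0 0 0 0;0 0 0 0;0 0 0 0;0 0 0 0;0 0 0 0", "gripper": 35}}

```text
time_s: 8.0
tcp_pos: [0.4378, 0.3359, 0.0386]
ee_rot: [[0.012, -1.0, 0.0], [-1.0, -0.012, 0.0], [-0.0, -0.0, -1.0]]
wrist_force: [-0.0, -0.1, -0.5]
gripper_width: 0.378
gripper_force: 0.0
```

Emit:
{"name": "move_arm", "arguments": {"targets": "0 0 0.5 0;0 0 0.9 0;0 0 0.9 0;0 0 0.9 0;0 0 0.9 0;0 0 0.9 0;0 0 0.9 0;0 0 0.6 0;0 0 0 0"}}

```text
time_s: 8.75
tcp_pos: [0.4393, 0.3373, 0.205]
ee_rot: [[0.012, -1.0, 0.006], [-1.0, -0.012, 0.006], [-0.006, -0.006, -1.0]]
wrist_force: [0.6, -0.5, 0.7]
gripper_width: 0.4
gripper_force: 0.0
```

```bash
python3 - <<'E'
from h import *
c=snap('wrist','w4'); t=snap('top','top2');s=snap('scene','scene2')
x,y=map(int,proj(c,[.44,.336,.05]));print(x,y)
a=c['image'][max(0,y-100):y+100,max(0,x-133):x+133]
b=t['image'][190:270,185:292]
cv2.imwrite('pics/v4.png',np.hstack([cv2.resize(k,(400,300),interpolation=cv2.INTER_CUBIC) for k in (a,b)]))
E
```

```text
319 186
```

View pics/v4.png

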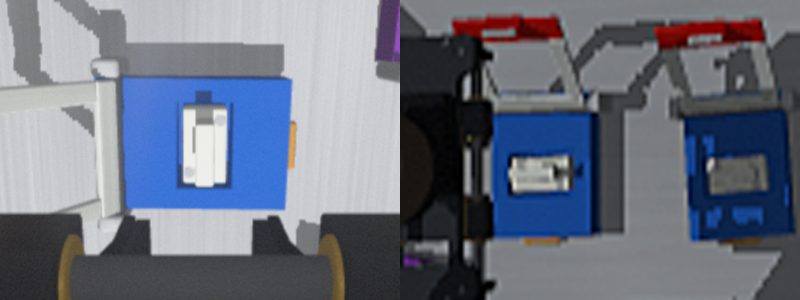

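The die is seated inside its pocket and level (left panel: rib at (205,145), even gap all round). Next I'll close clamp B by bringing the shut fingers in behind its raised bar.

Emit:
{"name": "move_arm", "arguments": {"targets": "0.9 0 0 0;0.9 0 0 0;0.9 0 0 0;0.9 0 0 0;0.9 0 0 0;0.9 0 0 0;0.9 0 0 0;0 0 0 0", "gripper": 0}}

```text
time_s: 9.57
tcp_pos: [0.5978, 0.335, 0.1975]
ee_rot: [[0.009, -1.0, -0.002], [-1.0, -0.009, -0.003], [0.003, 0.002, -1.0]]
wrist_force: [0.2, 0.5, -0.1]
gripper_width: 0.011
gripper_force: 0.0
```

Emit:
{"name": "move_arm", "arguments": {"targets": "0 0 -0.8 0;0 0 -0.9 0;0 0 -0.9 0;0 0 -0.9 0;0 0 0 0;0 0 0 0"}}

```text
time_s: 10.07
tcp_pos: [0.594, 0.335, 0.1112]
ee_rot: [[0.012, -1.0, -0.004], [-1.0, -0.012, -0.004], [0.004, 0.004, -1.0]]
wrist_force: [0.0, 0.9, 0.2]
gripper_width: 0.006
gripper_force: 0.0
```

Emit:
{"name": "move_arm", "arguments": {"targets": "-0.64 0 0.26 0;-0.64 0 0.26 0;-0.64 0 0.26 0;-0.64 0 0.26 0;-0.64 0 0.2 0;-0.7 0 0 0;-0.7 0 0 0;0 0 0 0"}}

```text
time_s: 10.73
tcp_pos: [0.4784, 0.3362, 0.1469]
ee_rot: [[0.013, -1.0, 0.001], [-1.0, -0.013, 0.002], [-0.002, -0.001, -1.0]]
wrist_force: [-0.6, -0.1, -0.4]
gripper_width: 0.005
gripper_force: 0.0
```

Emit:
{"name": "move_arm", "arguments": {"targets": "-0.66 0 -0.5 0;-0.66 0 -0.5 0;-0.48 0 -0.5 0;-0.48 0 -0.6 0;-0.24 0 -0.5 0;-0.24 0 -0.5 0;-0.2 0 -0.4 0;-0.2 0 -0.3 0;0 0 0 0"}}

```text
time_s: 11.48
tcp_pos: [0.4014, 0.3363, 0.0496]
ee_rot: [[0.012, -1.0, 0.001], [-1.0, -0.012, 0.0], [-0.0, -0.001, -1.0]]
wrist_force: [-1.4, 0.3, 0.2]
gripper_width: 0.006
gripper_force: 0.0
```

Emit:
{"name": "move_arm", "arguments": {"targets": "0 0 -0.2 0;0 0 -0.2 0;0 0 -0.15 0;0 0 0 0"}}

```text
time_s: 11.82
tcp_pos: [0.402, 0.337, 0.0418]
ee_rot: [[0.014, -1.0, 0.002], [-1.0, -0.014, 0.001], [-0.001, -0.002, -1.0]]
wrist_force: [-13.0, -4.5, 38.6]
gripper_width: 0.001
gripper_force: 19.2
```

Emit:
{"name": "move_arm", "arguments": {"targets": "0 0 0.8 0;0 0 0.95 0;0 0 0.95 0;0 0 0.95 0;0 0 0.95 0;0 0 0.95 0;0 0 0.95 0;0 0 0 0"}}

```text
time_s: 12.48
tcp_pos: [0.4037, 0.3382, 0.2039]
ee_rot: [[0.012, -1.0, 0.008], [-1.0, -0.012, 0.008], [-0.008, -0.008, -1.0]]
wrist_force: [-0.1, -0.0, 1.1]
gripper_width: 0.007
gripper_force: 0.0
```

Emit:
{"name": "move_arm", "arguments": {"targets": "0.9 -0.7 0 0.26;0.9 -0.8 0 0;0.9 -0.8 0 0;0.9 -0.8 0 0;0.9 -0.8 0 0;0.9 -0.8 0 0;0.9 -0.8 0 0;0.9 -0.8 0 0;0.2 -0.6 0 0;0 0 0 0"}}

```text
time_s: 13.32
tcp_pos: [0.5876, 0.1605, 0.1974]
ee_rot: [[0.03, -1.0, -0.001], [-1.0, -0.03, -0.001], [0.001, 0.001, -1.0]]
wrist_force: [-0.0, 0.9, 0.0]
gripper_width: 0.004
gripper_force: 0.0
```

Emit:
{"name": "move_arm", "arguments": {"targets": "0 0.1 -0.8 0;0 0 -0.9 0;0 0 -0.9 0;0 0 -0.8 0;0 0 0 0;0 0 0 0"}}

```text
time_s: 13.82
tcp_pos: [0.5857, 0.166, 0.1125]
ee_rot: [[0.035, -0.999, -0.002], [-0.999, -0.035, -0.001], [0.001, 0.002, -1.0]]
wrist_force: [-0.1, -0.4, 0.1]
gripper_width: 0.001
gripper_force: 0.0
```

Emit:
{"name": "move_arm", "arguments": {"targets": "-0.64 0 0.26 0;-0.64 0 0.26 0;-0.64 0 0.26 0;-0.64 0 0.26 0;-0.64 -0.1 0.2 0;-0.7 0 0 0;-0.7 0 0 0;0 0 0 0"}}

```text
time_s: 14.48
tcp_pos: [0.4696, 0.1636, 0.1466]
ee_rot: [[0.035, -0.999, 0.002], [-0.999, -0.035, 0.002], [-0.002, -0.002, -1.0]]
wrist_force: [0.2, -0.1, -1.6]
gripper_width: 0.004
gripper_force: 0.0
```

Emit:
{"name": "move_arm", "arguments": {"targets": "-0.66 -0.1 -0.5 0;-0.66 -0.1 -0.5 0;-0.48 0 -0.5 0;-0.48 0 -0.6 0;-0.24 0 -0.5 0;-0.24 0 -0.5 0;-0.15 0 -0.4 0;-0.15 0 -0.3 0;0 0 0 0"}}

```text
time_s: 15.23
tcp_pos: [0.3956, 0.1592, 0.0496]
ee_rot: [[0.035, -0.999, 0.001], [-0.999, -0.035, 0.001], [-0.001, -0.001, -1.0]]
wrist_force: [-0.8, 0.8, -1.0]
gripper_width: 0.007
gripper_force: 0.0
```

Emit:
{"name": "move_arm", "arguments": {"targets": "0 0 -0.2 0;0 0 -0.2 0;0 0 -0.15 0;0 0 0 0"}}

```text
time_s: 15.57
tcp_pos: [0.3962, 0.1595, 0.0411]
ee_rot: [[0.038, -0.999, 0.002], [-0.999, -0.038, -0.0], [0.0, -0.002, -1.0]]
wrist_force: [-18.1, -2.3, 55.7]
gripper_width: 0.008
gripper_force: 27.8
```

Emit:
{"name": "move_arm", "arguments": {"targets": "0 0 0.9 0;0 0 1 0;0 0 1 0;0 0 1 0;0.8 -0.3 0.9 -0.2;0.9 -0.5 0.9 -0.3;0.9 -0.5 0.9 -0.3;0.9 -0.5 0.9 -0.3;0.9 -0.5 0.9 -0.3;0.9 -0.5 0.9 -0.3", "gripper": 50}}

```text
time_s: 16.4
tcp_pos: [0.5286, 0.0876, 0.2699]
ee_rot: [[-0.115, -0.993, 0.002], [-0.993, 0.115, 0.001], [-0.001, -0.001, -1.0]]
wrist_force: [-0.1, 0.5, -0.1]
gripper_width: 0.561
gripper_force: 0.0
```

Emit:
{"name": "move_arm", "arguments": {"targets": "0.9 -0.5 0.4 -0.3;0.9 -0.5 0.4 0;0.3 -0.5 0.4 0;0 0 0 0;0 0 0 0;0 0 0 0"}}

```text
time_s: 16.9
tcp_pos: [0.5793, 0.051, 0.2976]
ee_rot: [[-0.14, -0.99, -0.001], [-0.99, 0.14, 0.0], [-0.0, 0.001, -1.0]]
wrist_force: [0.2, 0.6, -0.0]
gripper_width: 0.574
gripper_force: 0.0
```

```bash
python3 - <<'E'
from h import *
c=snap('wrist','w5'); print(sense()['tcp_pos'])
for p in ([.5975,-.0489,.1342],[.571,-.271,.208]): print(proj(c,p))
E
```

```text
[0.5790459  0.05122193 0.29752815]
(np.float64(284.8710409790641), np.float64(84.57399065989986))
(np.float64(251.50434053289536), np.float64(-360.5101330866506))
```

Emit:
{"name": "move_arm", "arguments": {"targets": "0 -0.9 0 0;0 -0.9 0 0;0 -0.9 0 0;0 -0.9 0 0;0 -0.9 0 0;0 -0.9 0 0;0 0 0 0;0 0 0 0"}}

```text
time_s: 17.62
tcp_pos: [0.5792, -0.0842, 0.2977]
ee_rot: [[-0.141, -0.99, -0.001], [-0.99, 0.141, 0.0], [-0.0, 0.001, -1.0]]
wrist_force: [-0.5, 0.1, 0.0]
gripper_width: 0.574
gripper_force: 0.0
```

```bash
python3 - <<'E'
from h import *
c=snap('wrist','w6'); print(sense()['tcp_pos'])
for p in ([.5975,-.0489,.1342],[.571,-.271,.208]): print(proj(c,p))
a=ld('w5')['image'];cv2.imwrite('pics/w56.png',np.vstack([cv2.resize(k[:230],(800,288),interpolation=cv2.INTER_CUBIC) for k in (a,c['image'])]))
E
```

```text
[ 0.57931193 -0.08360843  0.29779131]
(np.float64(306.7374274187618), np.float64(222.179179417585))
(np.float64(291.2983625092745), np.float64(-72.01012276961788))
```

View pics/w56.png

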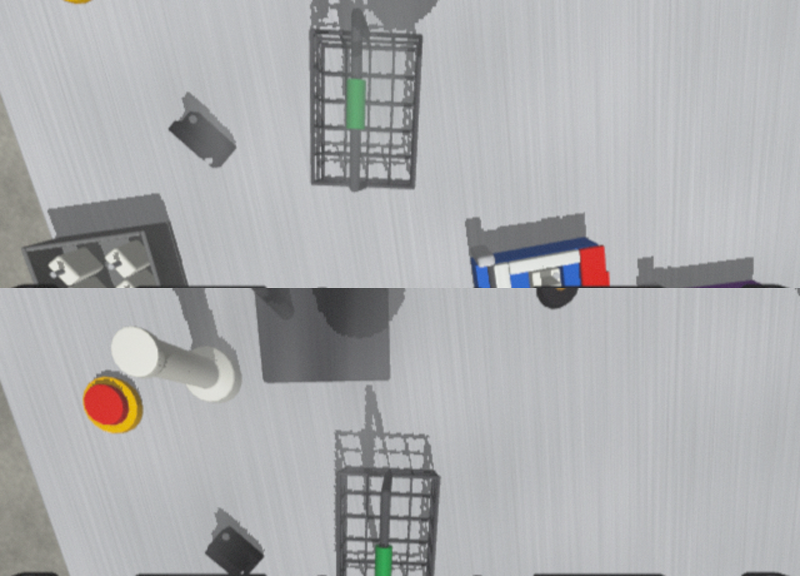

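Clamp A's red bar is down over its die (upper panel, (590,265)). The green sleeve at (356,103) matches its projected position to about 2 px. Now a closer measurement of the prongs.

Emit:
{"name": "move_arm", "arguments": {"targets": "0 -0.9 0 0;0 -0.9 0 0;0 -0.9 0 0;0 -0.9 0 0;0 -0.9 0 0;0 -0.5 0 0;0 0 0 0;0 0 0 0"}}

```text
time_s: 18.33
tcp_pos: [0.5798, -0.2085, 0.2977]
ee_rot: [[-0.14, -0.99, -0.0], [-0.99, 0.14, 0.0], [-0.0, 0.001, -1.0]]
wrist_force: [-0.1, 0.7, -0.6]
gripper_width: 0.571
gripper_force: 0.0
```

```bash
python3 - <<'E'
from h import *
c=snap('wrist','w7'); print(sense()['tcp_pos'],proj(c,[.571,-.271,.208]))
cv2.imwrite('pics/w7L.png',cv2.resize(c['image'][:230,100:540],(800,418),interpolation=cv2.INTER_CUBIC))
E
```

```text
[ 0.57987086 -0.20804772  0.29789771] (np.float64(319.60383630621146), np.float64(123.2729860922185))
```

View pics/w7L.png

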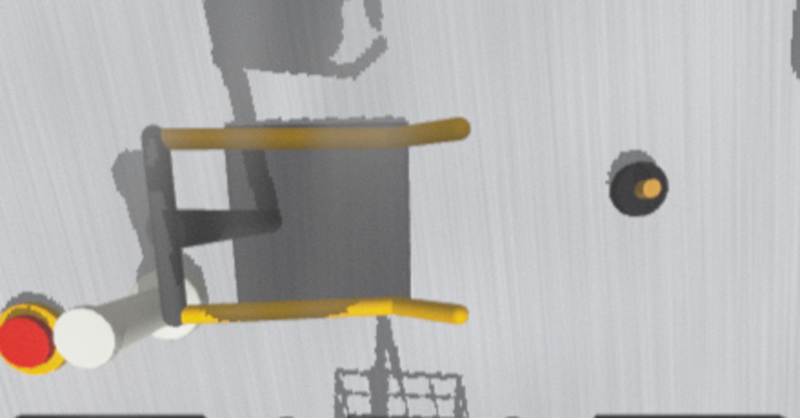

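```bash
python3 - <<'E'
from h import *
np.set_printoptions(precision=4,suppress=True)
c=ld('w7');t=ld('top')
k=800/440
W=lambda x,y:(c,100+x/k,y/k)
b=[atz(*W(408,136),.2),atz(*W(388,306),.2)];print('bends',b)
T=[atz(*W(463,128),.226),atz(*W(460,316),.226)];print('tips',T)
X=[atz(*W(152,137),.214),atz(*W(178,315),.214)];print('xbar',X)
for p in (b,T,X): d=p[1]-p[0];print((p[0]+p[1])/2,np.degrees(np.arctan2(-d[0],d[1])))
t2=lambda x,y:(t,190+(x+.5)/3.2-.5,130+(y+.5)/3.2-.5)
print(tri(W(463,128),t2(753,200)),tri(W(460,316),t2(675,193)))
print('sleeve',atz(ld('w5'),356/1.25,103/1.25,.135))
E
```

```text
bends [array([ 0.5627, -0.3047,  0.2   ]), array([ 0.5807, -0.2373,  0.2   ])]
tips [array([ 0.5433, -0.3018,  0.226 ]), array([ 0.5523, -0.2334,  0.226 ])]
xbar [array([ 0.6601, -0.3166,  0.214 ]), array([ 0.6662, -0.2479,  0.214 ])]
[ 0.5717 -0.271   0.2   ] -14.990856429481818
[ 0.5478 -0.2676  0.226 ] -7.536325936976985
[ 0.6632 -0.2822  0.214 ] -5.019570382564633
(array([ 0.5418, -0.3032,  0.2148]), [0.2699393038614838, 0.26993930386160075]) (array([ 0.5508, -0.2328,  0.2195]), [1.197505788124401, 1.1975057881243123])
sleeve [ 0.5972 -0.0507  0.135 ]
```

Emit:
{"name": "move_arm", "arguments": {"targets": "0.1 0.7 0 0;0.1 0.9 -0.1 0;0.1 0.9 -0.1 0;0.1 0.9 -0.1 0;0.1 0.9 -0.2 0;0.1 0.9 -0.2 0;0.1 0.7 -0.2 0;0 0.4 0 0;0 0 0 0;0 0 0 0", "gripper": 50}}

```text
time_s: 19.22
tcp_pos: [0.5973, -0.0509, 0.2761]
ee_rot: [[-0.138, -0.99, 0.001], [-0.99, 0.138, -0.0], [0.0, -0.001, -1.0]]
wrist_force: [-0.5, -0.1, -1.2]
gripper_width: 0.577
gripper_force: 0.0
```

Emit:
{"name": "move_arm", "arguments": {"targets": "0 0 -0.9 0;0 0 -0.9 0;0 0 -0.9 0;0 0 -0.9 0;0 0 -0.9 0;0 0 -0.9 0;0 0 -0.6 0;0 0 -0.4 0;0 0 0 0;0 0 0 0"}}

```text
time_s: 20.05
tcp_pos: [0.5977, -0.0523, 0.116]
ee_rot: [[-0.14, -0.99, 0.0], [-0.99, 0.14, -0.0], [0.0, -0.0, -1.0]]
wrist_force: [0.8, -0.2, 0.0]
gripper_width: 0.575
gripper_force: 0.0
```

Emit:
{"name": "move_arm", "arguments": {"targets": "0 0 0 0;0 0 0 0;0 0 0 0;0 0 0 0;0 0 0 0;0 0 0 0;0 0 0 0;0 0 0 0;0 0 0 0", "gripper": 0}}

```text
time_s: 20.8
tcp_pos: [0.5974, -0.0516, 0.1157]
ee_rot: [[-0.14, -0.99, 0.0], [-0.99, 0.14, 0.0], [-0.0, -0.0, -1.0]]
wrist_force: [0.1, 0.7, 3.0]
gripper_width: 0.149
gripper_force: 29.7
```

Emit:
{"name": "move_arm", "arguments": {"targets": "0 0 0.3 0;0 0 0.6 0;0 0 0.6 0;0 0 0.6 0;0 0 0.6 0;0 0 0.6 0;0 0 0.6 0;0 0 0.5 0;0 0 0.4 0;0 0 0 0"}}

```text
time_s: 21.63
tcp_pos: [0.5982, -0.0516, 0.2377]
ee_rot: [[-0.14, -0.99, 0.004], [-0.99, 0.14, 0.0], [-0.001, -0.004, -1.0]]
wrist_force: [-0.3, -0.7, -3.6]
gripper_width: 0.153
gripper_force: 29.8
```

Emit:
{"name": "move_arm", "arguments": {"targets": "-0.4 -0.2 0 0;-0.5 -0.3 0 0;-0.5 -0.4 0 0;-0.5 -0.4 0 0;-0.5 -0.5 0 0;-0.5 -0.5 0 0;-0.4 -0.6 0 0;-0.1 -0.6 0 0;0 -0.6 0 0;0 -0.6 0 0"}}

```text
time_s: 22.47
tcp_pos: [0.5109, -0.1704, 0.2353]
ee_rot: [[-0.14, -0.99, -0.001], [-0.99, 0.14, 0.0], [-0.0, 0.001, -1.0]]
wrist_force: [0.9, -0.6, -2.7]
gripper_width: 0.149
gripper_force: 29.8
```

Emit:
{"name": "move_arm", "arguments": {"targets": "0 -0.6 0 0;0 -0.6 0 0;0 -0.6 0 0;0 -0.6 0 0;0 -0.5 0 0;0 -0.4 0 0;0 -0.3 0 0;0 -0.2 0 0;0 0 0 0;0 0 0 0"}}

```text
time_s: 23.3
tcp_pos: [0.5122, -0.264, 0.2354]
ee_rot: [[-0.14, -0.99, -0.0], [-0.99, 0.14, 0.0], [-0.0, 0.0, -1.0]]
wrist_force: [-0.7, 0.9, -2.8]
gripper_width: 0.151
gripper_force: 29.8
```

Emit:
{"name": "move_arm", "arguments": {"targets": "0.3 -0.05 0 0;0.4 -0.05 0 0;0.4 -0.05 0 0;0.4 -0.05 0 0;0.4 -0.05 0 0;0.4 -0.05 0 0;0.2 0 0 0;0 0 0 0;0 0 0 0"}}

```text
time_s: 24.05
tcp_pos: [0.5749, -0.2715, 0.235]
ee_rot: [[-0.14, -0.99, -0.001], [-0.99, 0.14, 0.0], [-0.0, 0.001, -1.0]]
wrist_force: [-0.0, 0.5, -2.9]
gripper_width: 0.152
gripper_force: 29.8
```

Emit:
{"name": "move_arm", "arguments": {"targets": "0 0 -0.4 0;0 0 -0.4 0;0 0 -0.4 0;0 0 -0.3 0;0 0 -0.2 0;0 0 0 0;0 0 0 0"}}

```text
time_s: 24.63
tcp_pos: [0.5747, -0.2716, 0.1929]
ee_rot: [[-0.14, -0.99, -0.0], [-0.99, 0.14, 0.0], [0.0, 0.0, -1.0]]
wrist_force: [0.6, -0.7, -3.6]
gripper_width: 0.151
gripper_force: 29.8
```

Bar is at z ≈ 0.212. I'll lower until the stand carries the weight.

Emit:
{"name": "move_arm", "arguments": {"targets": "0 0 -0.08 0;0 0 -0.08 0;0 0 0 0;0 0 0 0"}}

```text
time_s: 24.97
tcp_pos: [0.5759, -0.272, 0.19]
ee_rot: [[-0.139, -0.99, 0.003], [-0.99, 0.139, -0.001], [0.001, -0.003, -1.0]]
wrist_force: [2.8, -0.8, -0.7]
gripper_width: 0.15
gripper_force: 29.9
```

Emit:
{"name": "move_arm", "arguments": {"targets": "0 0 0 0;0 0 0 0;0 0 0 0;0 0 0 0;0 0 0 0;0 0 0 0", "gripper": 40}}

```text
time_s: 25.47
tcp_pos: [0.5746, -0.2716, 0.189]
ee_rot: [[-0.14, -0.99, -0.0], [-0.99, 0.14, 0.0], [-0.0, 0.0, -1.0]]
wrist_force: [-0.2, -0.1, 0.6]
gripper_width: 0.441
gripper_force: 0.0
```

Emit:
{"name": "move_arm", "arguments": {"targets": "0 0 0.2 0;0 0 0.4 0;0 0 0.6 0;0 0 0.8 0;0 0 0.8 0;0 0 0.8 0;-0.5 0.5 0.8 0;-0.8 0.8 0.6 0;-0.8 0.8 0 0;-0.8 0.8 0 0"}}

```text
time_s: 26.3
tcp_pos: [0.502, -0.1987, 0.3163]
ee_rot: [[-0.14, -0.99, 0.004], [-0.99, 0.14, -0.001], [0.0, -0.004, -1.0]]
wrist_force: [-0.1, 0.6, -0.6]
gripper_width: 0.459
gripper_force: 0.0
```

Emit:
{"name": "move_arm", "arguments": {"targets": "-0.8 0.8 0 0;-0.8 0.8 0 0;-0.4 0.4 0 0;0 0 0 0;0 0 0 0;0 0 0 0"}}

```text
time_s: 26.8
tcp_pos: [0.453, -0.1494, 0.3148]
ee_rot: [[-0.14, -0.99, 0.002], [-0.99, 0.14, -0.0], [0.0, -0.002, -1.0]]
wrist_force: [0.2, -0.3, -0.5]
gripper_width: 0.462
gripper_force: 0.0
```

```bash
python3 - <<'E'
from h import *
t=snap('top','top3');s=snap('scene','scene3')
a=s['image'][170:270,210:430];b=t['image'][140:270,190:440]
cv2.imwrite('pics/end.png',np.vstack([cv2.resize(a,(616,280),interpolation=cv2.INTER_CUBIC),cv2.resize(b,(616,320),interpolation=cv2.INTER_CUBIC)]))
E
```

```text
(no output)
```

View pics/end.png

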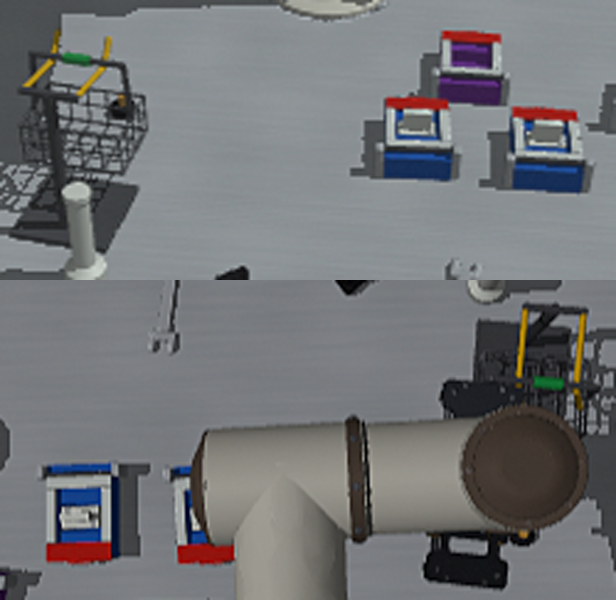

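The basket hangs on both prongs with its sleeve at (77,58) between them, and both red bars are down, at (417,103) and (545,113). I'll let the basket settle, then hand in.

Emit:
{"name": "move_arm", "arguments": {"targets": "-0.5 0.5 0 0;-0.5 0.5 0 0;0 0 0 0;0 0 0 0;0 0 0 0;0 0 0 0;0 0 0 0;0 0 0 0;0 0 0 0;0 0 0 0"}}

```text
time_s: 27.73
tcp_pos: [0.4274, -0.1242, 0.314]
ee_rot: [[-0.14, -0.99, -0.0], [-0.99, 0.14, -0.0], [0.0, 0.0, -1.0]]
wrist_force: [0.2, -0.3, -0.5]
gripper_width: 0.46
gripper_force: 0.0
```

Emit:
{"name": "move_arm", "arguments": {"targets": "0 0 0 0;0 0 0 0;0 0 0 0;0 0 0 0;0 0 0 0;0 0 0 0;0 0 0 0;0 0 0 0;0 0 0 0;0 0 0 0"}}

```text
time_s: 28.57
tcp_pos: [0.4273, -0.1241, 0.3141]
ee_rot: [[-0.14, -0.99, 0.0], [-0.99, 0.14, 0.0], [-0.0, -0.0, -1.0]]
wrist_force: [0.9, 0.4, 0.2]
gripper_width: 0.46
gripper_force: 0.0
```

Emit:
{"name": "move_arm", "arguments": {"targets": "0 0 0 0;0 0 0 0;0 0 0 0;0 0 0 0;0 0 0 0;0 0 0 0;0 0 0 0;0 0 0 0;0 0 0 0;0 0 0 0"}}

```text
time_s: 29.4
tcp_pos: [0.4273, -0.1241, 0.314]
ee_rot: [[-0.14, -0.99, -0.0], [-0.99, 0.14, 0.0], [-0.0, 0.0, -1.0]]
wrist_force: [-0.4, 0.0, 0.6]
gripper_width: 0.456
gripper_force: 0.0
```

```bash
python3 - <<'E'
from h import *
a=snap('scene','s4')['image'].astype(int);b=ld('scene3')['image'].astype(int)
d=np.abs(a-b).max(2)[170:260,205:275];print('basket px changed',(d>40).sum())
a2=snap('scene','s5')['image'].astype(int);print((np.abs(a-a2).max(2)[170:260,205:275]>40).sum())
print(finish_job())
E
```

```text
basket px changed 538
0
the job is handed in; nothing more can be done
None
```

I handed the job in at about 29.5 s, with no verdict returned: the white die is home in holder_b, both clamps are pressed shut over their dies, and the basket hangs on both prongs, with no movement between the last two pictures.

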